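Latch the telephone's rear cover and pull-test it

TASK

The desk telephone lies face down on the sloping pull-test jig with its rear cover partly open. Press the cover's sprung latch down by its grip and, keeping it down, slide the cover up its rails until it is fully home, then let the latch spring up behind the two lugs. Now prove that it holds: with the grip between the fingers, pull the cover straight back down the slope until the jig's pointer stands between the two raised marks, not beyond, keep it there for about a second, ease it slowly back to rest over about a second without letting it snap, let go, and leave everything else on the bench where it is.

Things in the scene. Friction and masses are not known exactly. Their poses are not given: they have to be found in the camera images.
- jig: Fixed jig, grey base plate 270 x 290 x 12 mm; origin under its centre, on the bench; z up. Its bed rises at 26 degrees along the jig's +x: up the slope = (cos26, 0, sin26), the bed's outward normal = (-sin26, 0, cos26) in jig axes. A sprung carriage on the bed holds the white telephone, 215 x 170 x 30 mm, face down, long side along the slope.
- lightbar (a point): Centre of the underside of a fixed light bar above the bed, 30 mm deep (x), 290 mm wide (y), 264 mm above the bench, a post at each end. A gripper pointing straight down at the closed grip would strike it; one square to the bed stays clear.
- grip (a point): Centre of the latch's grip: white fin, 12 mm thick along the slope, 36 mm wide across, 28 mm tall square to the bed, its foot on the latch plate 14 mm below this point. Axes: x up the slope, y across, z the bed's normal. Pinch it along the slope, one finger above and one below it, pointing square into the bed. The point moves with latch, cover and carriage.
- plate (a point): Middle of the top of the latch plate (50 mm along the slope, 44 mm across) that carries the fin; the fin's centre is 3 mm down the slope from here. It sinks with the latch; the cover plate (80 x 74 mm) just up the slope from it is level with it when the latch is up, and does not sink.
- lugs (a point): Midway between the two fixed white lugs of the telephone's shell, at the height of their tops, 11.5 mm above the raised latch plate. They stand 56 mm apart either side of the fin's path, each 10 mm along the slope. The latch's ears go under them.
- cover (a joint): How far the cover is open, m, growing down the slope: 0 = fully home (stop), 0.056 = most; starts 0.030 to 0.050. Rail friction 1.5 N. With the latch up its ears meet the lugs at 0.0195 and block; pressed 0.0045 or more they pass under. Below 0.0015 the ears are past and can spring up. A latched cover has about 2 mm of play.
- latch (a joint): How far the latch is pressed into the cover, square to the bed, m: 0 = up (sprung), 0.0065 = bottom stop. Pressing takes 2 N at first and 6 N at the bottom. It travels with the cover.
- gauge (a joint): How far the sprung carriage (telephone and all) has been pulled down the slope, m: 0 = at rest against its upper stop, 0.055 = end. It takes 3 N to start and 0.35 N more per mm; the marks stand at 0.018 and 0.032 (about 9 and 14 N), and over 0.042 the joint is overloaded. If the grip is let go while pulled it snaps back; ease it back below 0.1 m/s.
- pointer (a point): Outer end of the black pointer, 4 mm wide, fixed to the carriage on the jig's +y side, over a white scale 108 mm from the jig's centre line. The scale's two raised black marks are 2 mm wide and 18 and 32 mm down the slope from the pointer's rest place.
- handset_mid (a point): Loose white telephone handset 215 x 48 x 30 mm lying on the bench; its centre. Bystander.
- spray: Loose spray bottle, 72 mm across, 193 mm tall, upright; origin under its centre. Bystander.
- cleaner: Loose small white bottle, 54 mm across, 130 mm tall, upright; origin under its centre. Bystander.
- driver: Loose screwdriver lying along its x on the bench. Bystander.
- brush: Loose brush lying along its x on the bench. Bystander.
- spare: Loose spare flat cover, 130 x 74 x 5 mm, without grip. Bystander.

How it is judged:
On the way, in this order (a step that is already met when the one before it is completed fails the run):
1. the latch is held down (at least 3.5 mm) while the cover slides beneath the lugs (6 to 17 mm short of home) (value of joint latch above 0.0035 m and value of joint cover between 0.006 and 0.017 m), for 0.02 s.
2. the cover is home and the latch has sprung up (value of joint cover below 0.004 m and value of joint latch below 0.0015 m), for 0.2 s.
3. the cover, pulled by its grip, holds with the pointer between the marks for 0.6 s (value of joint gauge between 0.018 and 0.032 m and value of joint cover below 0.004 m and value of joint latch below 0.003 m and distance between the grasp point and grip below 0.045 m), for 0.6 s.
At the end, for the whole second after the job is handed in: The cover is within 4 mm of fully home (its play when latched), the latch is up within 1.5 mm, and the carriage is back at rest within 3 mm of its upper stop (all of step 2 and value of joint gauge below 0.003 m and velocity of joint gauge between -0.01 and 0.01 m/s); the robot touches nothing.
It fails at once if the joint is overloaded: the carriage is pulled beyond 42 mm (value of joint gauge above 0.042 m).
It fails at once if the carriage snaps back faster than 0.12 m/s (velocity of joint gauge below -0.12 m/s).
It fails at once if a bystander is moved more than 30 mm (distance of any of handset_mid, spray, cleaner, driver, brush, spare from where it was at the start of the episode above 0.03 m).
It also fails if it takes over 51 s, if anything falls off the work surface, if the arm or the gripper's body presses on something with over 40 N, if the wrist force passes 120 N, or if a joint passes its speed limit or range.

ROBOT

A 6-joint arm with a two-finger parallel gripper is mounted at the origin on the work surface. World frame = base frame: x ahead of the robot, y to its left, z up, the work surface at z = 0. Lengths are in m, angles in rad, forces in N, time in s.
With the tool pointing down it reaches from about 0.425 to 0.95 m from the base axis. Payload 3.5 kg.
Tool frame: the origin (TCP) lies on the centre line of the jaws, within the pads' length; the fingertips stand 14 mm ahead of it and the grasp point (between the pads) lies 5 mm behind it (tips_ahead is the distance from the TCP to the fingertips, in m); y points along the fingers, z is the direction in which the jaws open and shut, and the axes are right-handed (so a half turn about y gives the same grasp; the last joint's range is limited). The gripper opens to 85 mm and grips with 20 to 120 N. Pads are 22 mm wide; open, the fingers measure 114 mm over their backs; the gripper's body (76 mm by 85 mm) begins 54 mm behind the grasp point. The pads swing forward as they close: fully open they stand 13 mm farther back than shut.
Start: joints at [1.107, 0.286, 1.577, -0, 1.279, -0.15], TCP at [0.208, 0.642, 0.245] pointing down, gripper open.
Joint ranges: [-2.77, 2.77], [-0.9, 2.22], [0.21, 2.48], [-1.53, 4.67], [0.24, 2.81], [-2.84, 2.84]. Speed limits (rad/s): [2.79, 2.79, 3.14, 3.14, 3.14, 3.14].

INTERFACE

Orientations are given as a unit quaternion [x, y, z, w].
In Python, from plant import get_state, read_camera, sign_off, tips_ahead gives the robot as it stands.
- The arm moves only by the tool send_rows, never from a script. Its argument "plan" is a list of rows, each a list of 2 entries, a list of its own where there are three numbers: the shift along the tool's x, y, z in units of 12 cm (1.0 is 12 cm), then the turn, a rotation vector about the tool's x, y, z in units of 360 degrees (1.0 is 360 degrees). In form: [[[tx, ty, tz], [rx, ry, rz]], ...]. A call has 1 to 12 rows; each row shifts and turns the commanded pose from where the row before left it, along the tool's axes as they then stand; what a row does not reach is not made up. A row lasts 1/10 s, in which the tool goes at most 50 mm and 8.59 degrees, less where a joint would pass 70% of its speed; a pose out of reach is approached as far as the arm can. A call with a number of a shift or a turn outside -1 to 1 is refused whole. A call with a gripper value outside its range is refused whole. "gripper" is the closure, from 0 (fully open) to 1 (shut), set as the call begins (left out, the last holds). The fingers move at their own pace and stop on an object; "grip_force" is the grip in N (left out, the last holds). Time passes only in rows, so rows that do not move let the fingers close. It gives the time, the measured TCP pose, the force and the opening at its end, in the units of the state.
- get_state(): the state, without advancing time (a new reading comes with each control period).
- read_camera(name): name is "side" or "top" or "wrist"; returns a dict with "img" (400x640x3 uint8, blue, green, red), "fx", "fy", "cx", "cy" (pixels), "world_from_camera" (4x4, takes a point from camera to world coordinates); the wrist camera has in their place "mount" (4x4, takes a point from camera to tool coordinates, whose origin is the TCP and whose axes are the tool frame's). Camera axes: x right, y down, z forward; pixel columns grow to the right and rows downward; lengths in m; the calibration is good to about 2 mm. The wrist camera is an equidistant fisheye: a pixel r from the principal point sees the ray r / f radians off the axis. A picture is of the moment at which its call begins: read the wrist's pose just before it. There is no depth.
- sign_off(): hands the job in, once; it reports no verdict.
The state is a dict: "time": time; "qpos": joint angles; "dq": joint speeds; "joint_efforts": joint torques, N m; "eef_pos": TCP position; "tcp_rot": TCP orientation; "contact_force": force on the tool from outside, world axes, zero at the start; "wrist_torque": the same for the moment, N m; "opening": opening from 0.0 (shut) to 1.0 (fully open).
Only numpy, scipy, OpenCV 4.12 (cv2) and the standard library are available. Lean on these libraries where they do the work, as an engineer would, in place of code of your own. Each camera call takes 0.05 s, during which the arm holds its last target. There are 200 camera calls.

## Working session

There is one attempt and no reset: what is moved stays moved. The work goes in short steps, Python scripts to look and compute and a tool call to move; the robot and the scene stay as the last step left them, time stands still between calls to the robot, and variables do not carry over. Pictures are saved under pics/ and viewed, about 8 in all and at most 12, crops included, and the job is handed in when it is done.

Besides the shell and the picture viewer there is one more tool, called after ">>>" by a JSON object that holds its "fn" and its "kwargs", one argument or row to a line. send_rows: Moves the arm, as the interface text tells. Its arguments: {"type":"object","properties":{"plan":{"type":"array"},"gripper":{"type":"number"},"grip_force":{"type":"number"}},"required":["plan"]}

```bash
ls; mkdir -p pics
cat > h.py <<'E'
import numpy as np, cv2
from scipy.spatial.transform import Rotation as R
from plant import *
def snap(n,f):
    d=read_camera(n); cv2.imwrite('pics/'+f,d['img']); np.save('pics/'+f+'.npy',d,allow_pickle=True); return d
def ld(f): return np.load('pics/'+f+'.npy',allow_pickle=True).item()
def ray(d,u,v):
    T=np.array(d['world_from_camera']); r=T[:3,:3]@[(u-d['cx'])/d['fx'],(v-d['cy'])/d['fy'],1]
    return T[:3,3],r/np.linalg.norm(r)
def onz(d,u,v,z):
    o,r=ray(d,u,v); return o+r*(z-o[2])/r[2]
def two(a,b):
    (o,r),(p,s)=a,b
    t=np.linalg.lstsq(np.c_[r,-s],p-o,rcond=None)[0]
    A,B=o+r*t[0],p+s*t[1]; return (A+B)/2,np.linalg.norm(A-B)
def proj(d,P):
    T=np.linalg.inv(d['world_from_camera']); q=T[:3,:3]@P+T[:3,3]
    return np.array([d['fx']*q[0]/q[2]+d['cx'],d['fy']*q[1]/q[2]+d['cy']])
E
python3 - <<'E'
from h import *
np.set_printoptions(precision=4,suppress=True)
for n in('top','side'):
    d=snap(n,n+'0.png'); print(n,d['fx'],d['cx'],d['cy']);print(np.array(d['world_from_camera']))
s=get_state();print(s,tips_ahead() if callable(tips_ahead) else tips_ahead)
E
```

```text
pics
top 391.2867342162136 312.12380945046755 197.15041563634884
[[-0.0061 -0.9987  0.0514  0.517 ]
 [-0.9998  0.0051 -0.0181  0.0243]
 [ 0.0178 -0.0515 -0.9985  1.2108]
 [ 0.      0.      0.      1.    ]]
side 363.5424935908918 320.77623728520257 204.56578438155083
[[ 0.8217 -0.449   0.3511  0.2374]
 [-0.5699 -0.6379  0.518  -0.4872]
 [-0.0087 -0.6257 -0.78    0.9322]
 [ 0.      0.      0.      1.    ]]
{'time': 0.1, 'qpos': array([ 1.107 ,  0.2872,  1.578 , -0.    ,  1.2786, -0.15  ]), 'dq': array([-0.0002, -0.0021, -0.0035,  0.0004, -0.0013, -0.0007]), 'joint_efforts': array([  0.0017, -40.7296, -29.3699,  -0.0001,   0.0034,   0.    ]), 'eef_pos': array([0.2081, 0.6415, 0.244 ]), 'tcp_rot': array([ 0.6992, -0.1107,  0.1102, -0.6977]), 'contact_force': array([0.2126, 0.2265, 0.1088]), 'wrist_torque': array([0.0174, 0.0435, 0.0156]), 'opening': 0.9977261996003836} 0.014
```

View pics/top0.png

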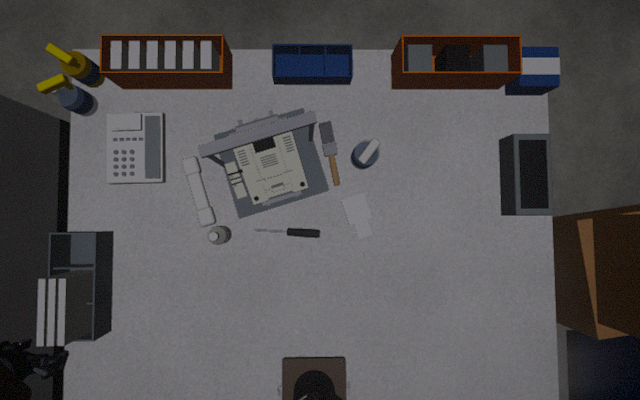

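View pics/side0.png

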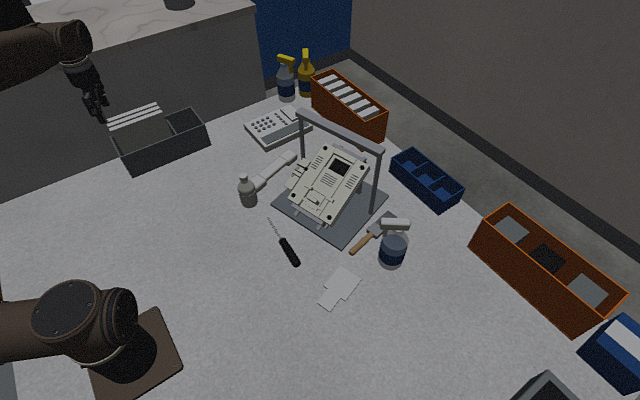

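The top view shows the jig around px (265,165) with the light bar across (260,130). The side view shows the phone around (330,185). I'll enlarge both.

Run:
```python
from h import *
a=ld('top0.png')['img'][95:225,185:345]; b=ld('side0.png')['img'][100:250,260:400]
f=lambda i,s:np.clip(cv2.resize(i,None,fx=s,fy=s,interpolation=cv2.INTER_CUBIC).astype(float)*1.25,0,255).astype(np.uint8)
cv2.imwrite('pics/c1.png',f(a,5)[:600,:800] if 0 else cv2.resize(f(a,5),(738,600)));cv2.imwrite('pics/c2.png',f(b,4))
```

```text
(no output)
```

View pics/c1.png

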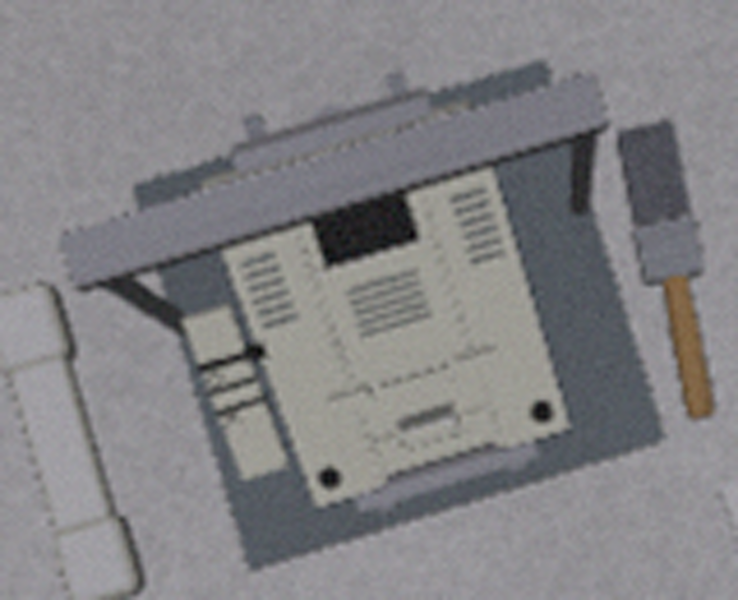

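View pics/c2.png

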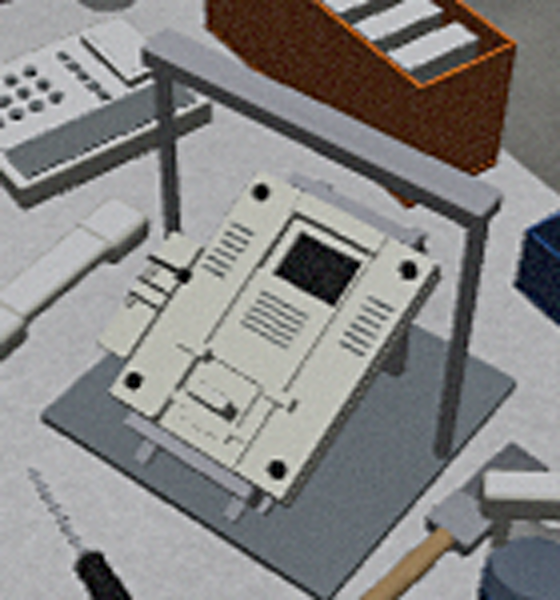

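The top crop shows plate corners near (250,570), (663,437), (548,65) and (135,185). The pointer is at (235,357), with marks at (235,383) and (240,405). The fin is near (425,410), and in the side crop near (215,395).

Run:
```python
from h import *
np.set_printoptions(precision=4,suppress=True)
t,s=ld('top0.png'),ld('side0.png')
k=4.6125; T=lambda u,v:(u/k+185,v/k+95); S=lambda u,v:(u/4+260,v/4+100)
C=[onz(t,*T(*c),.012) for c in [(250,570),(663,437),(548,65),(135,185)]]
print(np.array(C)); e=[np.linalg.norm(C[i]-C[i-1]) for i in range(4)];print(e)
print('side',[onz(s,*S(*c),.012) for c in [(42,415),(325,600),(515,383)]])
c=np.mean(C,0); x=(C[2]+C[3]-C[0]-C[1]); yaw=np.arctan2(x[1],x[0]); y=C[0]+C[3]-C[1]-C[2]; print(c,np.degrees(yaw),np.degrees(np.arctan2(y[1],y[0]))-90)
J=R.from_euler('z',yaw).as_matrix()
for n,a,b in [('fin',(425,408),(213,392)),('footL',(330,477),(133,381)),('footR',(542,411),(277,469)),('ptr',(205,365),(152,260)),
   ('bar L near',(78,287),(146,62)),('barR near',(607,130),(480,220)),]:
    P,g=two(ray(t,*T(*a)),ray(s,*S(*b))); print(n,P,g,J.T@(P-[c[0],c[1],0]))
```

```text
[[ 0.5145  0.2255  0.012 ]
 [ 0.6013 -0.0486  0.012 ]
 [ 0.8525  0.0268  0.012 ]
 [ 0.7716  0.3029  0.012 ]]
[np.float64(0.26857957883306055), np.float64(0.2874649818795137), np.float64(0.26228554149671396), np.float64(0.2877168990535294)]
side [array([0.5196, 0.221 , 0.012 ]), array([ 0.6031, -0.0519,  0.012 ]), array([0.8564, 0.0254, 0.012 ])]
[0.685  0.1267 0.012 ] 16.73002559365567 16.95186781702091
fin [0.6133 0.1049 0.0907] 0.0028387400413346277 [-0.0749 -0.0002  0.0907]
footL [0.5744 0.1645 0.072 ] 0.0035194911318663573 [-0.095   0.0681  0.072 ]
footR [0.6155 0.0306 0.073 ] 0.0038633093070407354 [-0.0942 -0.072   0.073 ]
ptr [0.6412 0.2371 0.106 ] 0.0021539780147841804 [-0.0101  0.1184  0.106 ]
bar L near [0.6664 0.2716 0.2666] 0.006344158855215871 [0.0239 0.1441 0.2666]
barR near [ 0.7458 -0.0062  0.2802] 0.006457533081617192 [ 0.02   -0.1447  0.2802]
```

```bash
cat >> h.py <<'E'
np.set_printoptions(precision=4,suppress=True)
YAW=np.radians(16.8); Jm=R.from_euler('z',YAW).as_matrix(); a=np.radians(26)
UP=Jm@[np.cos(a),0,np.sin(a)]; N=Jm@[-np.sin(a),0,np.cos(a)]; AC=Jm[:,1]
def pose():
    s=get_state(); return s['eef_pos'],R.from_quat(s['tcp_rot']),s
def goal(sg): # tool y=-N, z=sg*UP
    y=-N; z=sg*UP; return R.from_matrix(np.c_[np.cross(y,z),y,z])
def go(P,sg=None):
    p,r,s=pose(); print('t',s['time'],'tcp',p,'F',s['contact_force'],'open',s['opening'])
    print('shift units now-axes',r.inv().apply(P-p)/.12)
    for g in ([sg] if sg else [1,-1]):
        rv=(r.inv()*goal(g)).as_rotvec(); print(g,'rot units',rv/2/np.pi,'deg',np.degrees(np.linalg.norm(rv)))
E
python3 - <<'E'
from h import *
p,r,s=pose(); print(r.as_matrix()); go(np.array([.6133,.1049,.0907])+.125*N)
d=read_camera('wrist');print(np.array(d['mount']),d['fx'],d['cx'],d['cy'])
E
```

```text
[[ 0.9512 -0.001   0.3086]
 [-0.3086 -0.002   0.9512]
 [-0.0003 -1.     -0.0022]]
t 0.1 tcp [0.2081 0.6415 0.244 ] F [0.2126 0.2265 0.1088] open 0.9977261996003836
shift units now-axes [ 4.2174  0.3477 -3.4712]
1 rot units [ 0.0668  0.1507 -0.0347] deg 60.65250653278783
-1 rot units [-0.0409 -0.3394 -0.0788] deg 126.29700665010283
[[ 0.0014  0.9524  0.3048 -0.0792]
 [ 0.0007 -0.3048  0.9524 -0.1288]
 [ 1.     -0.0011 -0.0011 -0.0002]
 [ 0.      0.      0.      1.    ]] 309.70691628693146 323.8432776192426 202.58646584294863
```

>>> {"fn": "send_rows", "kwargs": {
  "plan": [
    [[0.3,0.025,-0.247],[0,0,0]],
    [[0.3,0.025,-0.247],[0,0,0]],
    [[0.3,0.025,-0.247],[0,0,0]],
    [[0.3,0.025,-0.247],[0,0,0]],
    [[0.3,0.025,-0.247],[0,0,0]],
    [[0.3,0.025,-0.247],[0,0,0]],
    [[0.3,0.025,-0.247],[0,0,0]],
    [[0.3,0.025,-0.247],[0,0,0]],
    [[0.3,0.025,-0.247],[0,0,0]],
    [[0.3,0.025,-0.247],[0,0,0]],
    [[0.3,0.025,-0.247],[0,0,0]],
    [[0.3,0.025,-0.247],[0,0,0]]
  ],
  "gripper": 0
}}

```text
time: 1.35
eef_pos: [0.51, 0.1686, 0.2091]
tcp_rot: [-0.698, 0.111, -0.111, 0.698]
contact_force: [0.5, 0.8, -0.5]
opening: 0.997
```

>>> {"fn": "send_rows", "kwargs": {
  "plan": [
    [[0.2,0.015,-0.16],[0,0,0]],
    [[0.2,0.015,-0.16],[0,0,0]],
    [[0.2,0.015,-0.16],[0,0,0]],
    [[0,0,0],[0.0083,0.0188,-0.0043]],
    [[0,0,0],[0.0083,0.0188,-0.0043]],
    [[0,0,0],[0.0083,0.0188,-0.0043]],
    [[0,0,0],[0.0083,0.0188,-0.0043]],
    [[0,0,0],[0.0083,0.0188,-0.0043]],
    [[0,0,0],[0.0083,0.0188,-0.0043]],
    [[0,0,0],[0.0083,0.0188,-0.0043]],
    [[0,0,0],[0.0083,0.0188,-0.0043]],
    [[0,0,0],[0,0,0]]
  ]
}}

```text
time: 2.55
eef_pos: [0.5585, 0.0936, 0.2026]
tcp_rot: [-0.427, 0.317, -0.504, 0.681]
contact_force: [-0.4, -0.4, -0.1]
opening: 0.999
```

Run:
```python
from h import *
go(np.array([.6133,.1049,.0907])+.125*N,1)
p,r,s=pose(); d=read_camera('wrist'); d['p']=p; d['r']=r.as_matrix(); np.save('pics/w1.png.npy',d,allow_pickle=True)
print(s['qpos']); i=np.clip(d['img'].astype(float)*1.3,0,255).astype(np.uint8); cv2.imwrite('pics/w1.png',i)
```

```text
t 2.55 tcp [0.5585 0.0936 0.2026] F [-0.4226 -0.3657 -0.1365] open 0.9990614093638872
shift units now-axes [ 0.0419 -0.0001  0.0084]
1 rot units [ 0.0006  0.0002 -0.0005] deg 0.2904789278019039
[-0.082  -0.1213  2.1381  0.2488  0.7189 -0.5314]
```

View pics/w1.png

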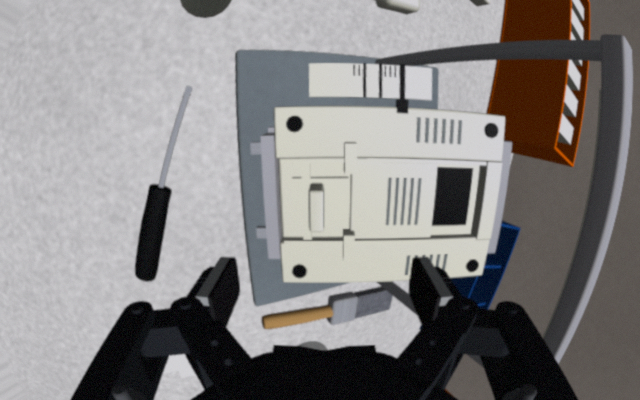

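The wrist view shows the fin at u 309–324, v 183–231, and the lugs at about (350,157) and (349,238). The pointer is at u 403, with marks at u 381 and 366. Next I'll move 40 mm along tool x for a second view, since the tool needs to shift about 5 mm that way anyway, and compare crops.

>>> {"fn": "send_rows", "kwargs": {
  "plan": [
    [[0.2,0,0],[0.0006,0,-0.0005]],
    [[0.15,0,0],[0,0,0]],
    [[0,0,0],[0,0,0]],
    [[0,0,0],[0,0,0]]
  ]
}}

```text
time: 3.0
eef_pos: [0.5726, 0.053, 0.204]
tcp_rot: [-0.426, 0.315, -0.506, 0.681]
contact_force: [0.2, -1.0, 0.1]
opening: 1.002
```

Run:
```python
from h import *
p,r,s=pose(); d=read_camera('wrist'); d['p']=p; d['r']=r.as_matrix(); np.save('pics/w2.png.npy',d,allow_pickle=True)
print(p,np.array(s['dq']))
f=lambda n,v0,u0:cv2.resize(ld(n)['img'][v0:v0+75,u0:u0+100],None,fx=8,fy=8,interpolation=cv2.INTER_CUBIC)
A=f('w1.png',170,285)
cv2.imwrite('pics/a.png',np.vstack([cv2.resize(ld('w1.png')['img'][145:250,280:410],None,fx=4,fy=4)[:300*2][:420][:, :520],]))
a=cv2.resize(ld('w1.png')['img'][145:245,280:360],None,fx=5,fy=5,interpolation=cv2.INTER_CUBIC)
b=cv2.resize(d['img'][95:215,280:360],None,fx=5,fy=5,interpolation=cv2.INTER_CUBIC)
h=np.zeros((600,800,3),np.uint8); h[:500,:400]=a; h[:,400:]=b
cv2.imwrite('pics/w12.png',np.clip(h*1.3,0,255).astype(np.uint8))
```

```text
[0.5726 0.053  0.204 ] [ 0.017  -0.0069  0.0102  0.003  -0.0033  0.0054]
```

View pics/w12.png

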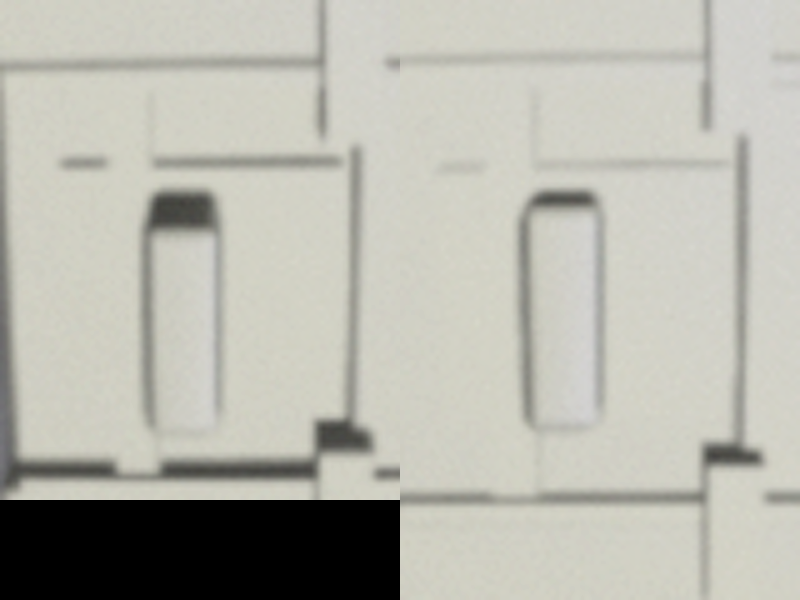

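```bash
cat >> h.py <<'E'
def wray(d,u,v):
    m=np.array(d['mount']); q=np.array([u-d['cx'],v-d['cy']]); rr=np.linalg.norm(q); th=rr/d['fx']
    c=np.r_[q/rr*np.sin(th),np.cos(th)]; M=d['r']
    return d['p']+M@m[:3,3],M@m[:3,:3]@c
E
python3 - <<'E'
from h import *
A,B=ld('w1.png'),ld('w2.png')
O=np.array([.687,.1267,0])
Q={}
for n,a,b in [('top c',(150+33,331),(164,318)),('top DL+y',(150,230),(128,208)),('top UL-y',(216,430),(200,428)),('topDL-y',(150,430),(128,428)),('lugRlowerleft corner top',(318,450),(305,465)),('plate line',(355,150),(342,138)),('plate line2',(352,415),(341,440))]:
    P,g=two(wray(A,280+a[0]/5,145+a[1]/5),wray(B,280+b[0]/5,95+b[1]/5)); Q[n]=P
    print(n,P,'gap',g,'slope/across/normal from jig',np.array([UP,AC,N])@(P-O))
G=Q['top c']-.014*N; print('grip',G)
print('side ray fin chk'); 
go(G+.1*N,1)
E
```

```text
top c [0.5999 0.1004 0.1006] gap 4.8596749743850506e-05 slope/across/normal from jig [-0.0377  0.      0.1303]
top DL+y [0.5898 0.1157 0.0995] gap 0.00021758921848511552 slope/across/normal from jig [-0.0429  0.0175  0.1316]
top UL-y [0.6104 0.0847 0.1019] gap 0.0002419128744318032 slope/across/normal from jig [-0.0322 -0.0181  0.1291]
topDL-y [0.6004 0.0818 0.0973] gap 0.0001625941028973525 slope/across/normal from jig [-0.0435 -0.0179  0.1295]
lugRlowerleft corner top [0.6348 0.0816 0.0968] gap 0.00023111561926881141 slope/across/normal from jig [-0.0142 -0.0281  0.1146]
plate line [0.6214 0.1359 0.1023] gap 7.304009027110683e-06 slope/across/normal from jig [-0.0092  0.0278  0.1183]
plate line2 [0.6472 0.086  0.0864] gap 0.00016568881391810822 slope/across/normal from jig [-0.0069 -0.0275  0.0995]
grip [0.6058 0.1022 0.088 ]
side ray fin chk
t 3.05 tcp [0.5724 0.0534 0.2039] F [ 0.1968  0.9911 -0.5323] open 0.999472647758324
shift units now-axes [-0.3094  0.203  -0.0781]
1 rot units [-0.0002  0.0003  0.0001] deg 0.15476262100627605
```

>>> {"fn": "send_rows", "kwargs": {
  "plan": [
    [[-0.155,0.1,-0.039],[0,0,0]],
    [[-0.154,0.1,-0.039],[-0.0002,0.0003,0.0001]],
    [[0,0.1,0],[0,0,0]],
    [[0,0.1,0],[0,0,0]],
    [[0,0.1,0],[0,0,0]],
    [[0,0.1,0],[0,0,0]],
    [[0,0,0],[0,0,0]],
    [[0,0,0],[0,0,0]]
  ],
  "gripper": 0
}}

```text
time: 3.85
eef_pos: [0.584, 0.095, 0.1346]
tcp_rot: [-0.425, 0.316, -0.506, 0.681]
contact_force: [-0.6, 0.2, 0.4]
opening: 1.001
```

Run:
```python
from h import *
T=np.array([.5999,.1004,.1006])
go(T-.011*N,1)
p,r,s=pose(); d=read_camera('wrist'); d['p']=p; d['r']=r.as_matrix(); np.save('pics/w3.png.npy',d,allow_pickle=True)
i=np.clip(d['img'].astype(float)*1.3,0,255).astype(np.uint8)
m=np.array(d['mount']); q=m[:3,:3].T@(r.inv().apply(T-p)-m[:3,3]); th=np.arctan2(np.linalg.norm(q[:2]),q[2]); uv=q[:2]/np.linalg.norm(q[:2])*th*d['fx']+[d['cx'],d['cy']]; print(uv)
cv2.circle(i,tuple(np.round(uv).astype(int)),2,(0,0,255),-1)
cv2.imwrite('pics/w3.png',cv2.resize(i[60:360,160:480],(800,750))[:600])
```

```text
t 3.85 tcp [0.584  0.095  0.1346] F [-0.6439  0.2224  0.4307] open 1.000619791198725
shift units now-axes [-0.0049  0.4076  0.0011]
1 rot units [-0.     -0.0002  0.0001] deg 0.06531873565108091
[325.7692 241.3536]
```

View pics/w3.png

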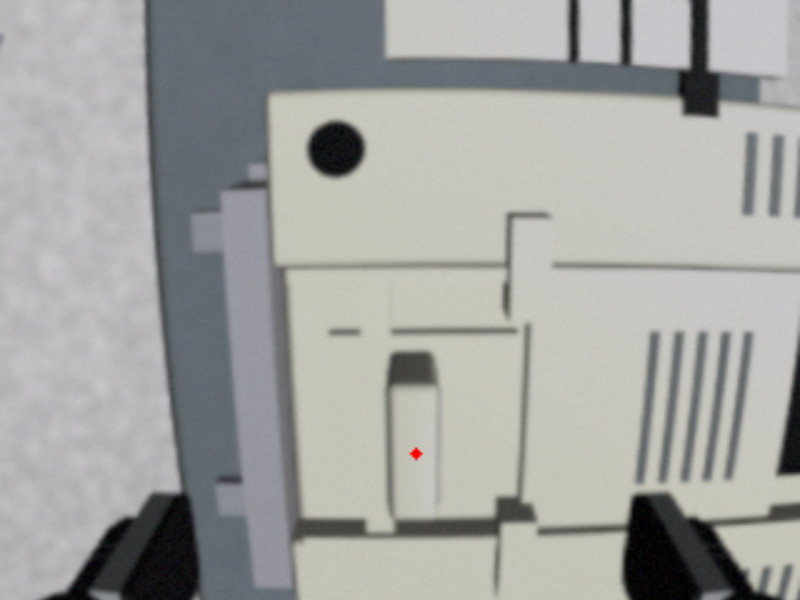

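The predicted point lands on the fin top at crop (416,453), midway between the fingers. I'll descend and grip.

>>> {"fn": "send_rows", "kwargs": {
  "plan": [
    [[-0.005,0.08,0],[0,0,0]],
    [[0,0.08,0],[0,0,0]],
    [[0,0.08,0],[0,0,0]],
    [[0,0.08,0],[0,0,0]],
    [[0,0.06,0],[0,0,0]],
    [[0,0.02,0],[0,0,0]],
    [[0,0,0],[0,0,0]]
  ]
}}

```text
time: 4.6
eef_pos: [0.6037, 0.1021, 0.0912]
tcp_rot: [-0.425, 0.316, -0.506, 0.681]
contact_force: [0.7, 0.4, -0.9]
opening: 1.001
```

>>> {"fn": "send_rows", "kwargs": {
  "plan": [
    [[0,0,0],[0,0,0]],
    [[0,0,0],[0,0,0]],
    [[0,0,0],[0,0,0]],
    [[0,0,0],[0,0,0]],
    [[0,0,0],[0,0,0]],
    [[0,0,0],[0,0,0]],
    [[0,0,0],[0,0,0]],
    [[0,0,0],[0,0,0]]
  ],
  "gripper": 1,
  "grip_force": 50
}}

```text
time: 5.4
eef_pos: [0.604, 0.1019, 0.0922]
tcp_rot: [-0.425, 0.315, -0.506, 0.681]
contact_force: [-0.7, 0.6, 1.0]
opening: 0.13
```

```bash
cat >> h.py <<'E'
def st():
    p,r,s=pose(); B=np.array([UP,AC,N]); print('t',s['time'],'slope/across/normal mm',1e3*(B@(p-[.687,.1267,0])),'F',B@s['contact_force'],'open mm',85*s['opening'])
E
python3 -c "
from h import *
st()"
```

```text
t 5.4 slope/across/normal mm [-37.4584   0.2489 120.8121] F [-0.029   0.7618  1.1298] open mm 11.008183201344636
```

>>> {"fn": "send_rows", "kwargs": {
  "plan": [
    [[0,0.02,0],[0,0,0]],
    [[0,0.02,0],[0,0,0]],
    [[0,0.015,0],[0,0,0]],
    [[0,0,0],[0,0,0]],
    [[0,0,0],[0,0,0]]
  ]
}}

```text
time: 5.9
eef_pos: [0.6068, 0.1028, 0.0863]
tcp_rot: [-0.425, 0.316, -0.506, 0.681]
contact_force: [-4.0, -2.0, 4.5]
opening: 0.127
```

```bash
python3 -c "
from h import *
st()"
```

```text
t 5.9 slope/across/normal mm [-37.3363   0.2925 114.2524] F [-1.964  -0.7534  5.9445] open mm 10.766038774249049
```

>>> {"fn": "send_rows", "kwargs": {
  "plan": [
    [[0,0.004,0.02],[0,0,0]],
    [[0,0,0.03],[0,0,0]],
    [[0,0,0.03],[0,0,0]],
    [[0,0,0.03],[0,0,0]],
    [[0,0,0.03],[0,0,0]],
    [[0,0,0.03],[0,0,0]],
    [[0,0,0.03],[0,0,0]],
    [[0,0,0.03],[0,0,0]]
  ]
}}

```text
time: 6.7
eef_pos: [0.6307, 0.1101, 0.0983]
tcp_rot: [-0.425, 0.316, -0.506, 0.681]
contact_force: [-5.2, -1.2, 7.3]
opening: 0.13
```

```bash
python3 -c "
from h import *
st()"
```

```text
t 6.7 slope/across/normal mm [ -9.6789   0.4105 114.086 ] F [-1.5843  0.3673  8.9493] open mm 11.091120242004225
```

>>> {"fn": "send_rows", "kwargs": {
  "plan": [
    [[0,0,0.015],[0,0,0]],
    [[0,0,0.015],[0,0,0]],
    [[0,0,0.015],[0,0,0]],
    [[0,0,0],[0,0,0]]
  ]
}}

```text
time: 7.1
eef_pos: [0.6355, 0.1116, 0.1008]
tcp_rot: [-0.425, 0.316, -0.506, 0.681]
contact_force: [-4.9, -0.0, 6.4]
opening: 0.132
```

```bash
python3 -c "
from h import *
st()"
```

```text
t 7.1 slope/across/normal mm [ -4.0034   0.4602 114.1396] F [-1.3925  1.4078  7.8079] open mm 11.183408599827425
```

>>> {"fn": "send_rows", "kwargs": {
  "plan": [
    [[0,0,0.015],[0,0,0]],
    [[0,0,0.015],[0,0,0]],
    [[0,0,0.015],[0,0,0]],
    [[0,0,0],[0,0,0]]
  ]
}}

```text
time: 7.5
eef_pos: [0.6402, 0.113, 0.1032]
tcp_rot: [-0.425, 0.316, -0.506, 0.681]
contact_force: [-4.5, -1.0, 7.3]
opening: 0.127
```

```bash
python3 -c "
from h import *
st()"
```

```text
t 7.5 slope/across/normal mm [  1.3878   0.4539 114.1588] F [-0.9725  0.3606  8.559 ] open mm 10.810046245620724
```

>>> {"fn": "send_rows", "kwargs": {
  "plan": [
    [[0,0,0.01],[0,0,0]],
    [[0,0,0.01],[0,0,0]],
    [[0,0,0.01],[0,0,0]],
    [[0,0,0],[0,0,0]]
  ]
}}

```text
time: 7.9
eef_pos: [0.6431, 0.1139, 0.1047]
tcp_rot: [-0.425, 0.316, -0.506, 0.681]
contact_force: [-5.0, -1.4, 6.9]
opening: 0.128
```

```bash
python3 -c "
from h import *
st()"
```

```text
t 7.9 slope/across/normal mm [  4.8311   0.4731 114.1329] F [-1.6725  0.0909  8.448 ] open mm 10.917764158251828
```

>>> {"fn": "send_rows", "kwargs": {
  "plan": [
    [[0,0,0.01],[0,0,0]],
    [[0,0,0.01],[0,0,0]],
    [[0,0,0.01],[0,0,0]],
    [[0,0,0],[0,0,0]]
  ]
}}

```text
time: 8.3
eef_pos: [0.6462, 0.1149, 0.1063]
tcp_rot: [-0.425, 0.316, -0.506, 0.681]
contact_force: [-4.0, -0.9, 6.5]
opening: 0.131
```

```bash
python3 -c "
from h import *
st()"
```

```text
t 8.3 slope/across/normal mm [  8.4341   0.5059 114.1403] F [-0.8191  0.238   7.5847] open mm 11.144886233845149
```

>>> {"fn": "send_rows", "kwargs": {
  "plan": [
    [[0,0,0.01],[0,0,0]],
    [[0,0,0.01],[0,0,0]],
    [[0,0,0.01],[0,0,0]],
    [[0,0,0],[0,0,0]]
  ]
}}

```text
time: 8.7
eef_pos: [0.649, 0.1158, 0.1076]
tcp_rot: [-0.425, 0.316, -0.506, 0.681]
contact_force: [-6.1, -1.5, 6.6]
opening: 0.128
```

```bash
python3 -c "
from h import *
st()
d=snap('wrist','w4.png')
i=np.clip(d['img'].astype(float)*1.3,0,255).astype(np.uint8)
cv2.imwrite('pics/w4c.png',cv2.resize(i[60:360,160:480],(640,600)))"
```

```text
t 8.7 slope/across/normal mm [ 11.651    0.5346 114.0593] F [-2.7542  0.314   8.7385] open mm 10.897694873399859
```

>>> {"fn": "send_rows", "kwargs": {
  "plan": [
    [[0,0,0.01],[0,0,0]],
    [[0,0,0],[0,0,0]],
    [[0,0,0],[0,0,0]]
  ]
}}

```text
time: 9.05
eef_pos: [0.6492, 0.1159, 0.1075]
tcp_rot: [-0.426, 0.317, -0.505, 0.681]
contact_force: [-7.1, -3.3, 8.3]
opening: 0.128
```

```bash
python3 -c "
from h import *
st()"
```

```text
t 9.05 slope/across/normal mm [ 11.7778   0.5681 113.8862] F [-3.3188 -1.1439 10.8274] open mm 10.870848780117026
```

View pics/w4c.png

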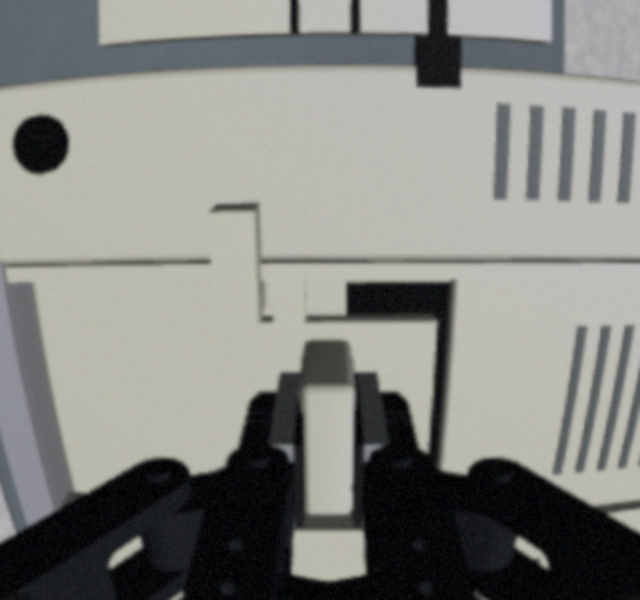

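The measured position stalls after 49.2 mm, which is within the stated start range, so the cover is at its stop. In the view the fin has passed the lugs, at (235,260), and the latch plate is sunken. I'll add a small push and then let the latch rise.

>>> {"fn": "send_rows", "kwargs": {
  "plan": [
    [[0,0,0.01],[0,0,0]],
    [[0,-0.015,0],[0,0,0]],
    [[0,-0.015,0],[0,0,0]],
    [[0,-0.015,0],[0,0,0]],
    [[0,-0.01,0],[0,0,0]],
    [[0,0,0],[0,0,0]],
    [[0,0,0],[0,0,0]]
  ]
}}

```text
time: 9.75
eef_pos: [0.6468, 0.1152, 0.1122]
tcp_rot: [-0.427, 0.317, -0.505, 0.68]
contact_force: [-5.0, -3.0, -0.0]
opening: 0.13
```

```bash
python3 -c "
from h import *
st()"
```

```text
t 9.75 slope/across/normal mm [ 11.6685   0.6047 119.1955] F [-5.0967 -1.389   2.4725] open mm 11.069409642897266
```

>>> {"fn": "send_rows", "kwargs": {
  "plan": [
    [[0,-0.012,0],[0,0,0]],
    [[0,0,0],[0,0,0]],
    [[0,0,0],[0,0,0]]
  ]
}}

```text
time: 10.05
eef_pos: [0.6462, 0.115, 0.1136]
tcp_rot: [-0.427, 0.317, -0.505, 0.68]
contact_force: [-4.4, -3.1, -0.7]
opening: 0.128
```

```bash
python3 -c "
from h import *
st()"
```

```text
t 10.05 slope/across/normal mm [ 11.6808   0.5981 120.6419] F [-4.871  -1.6643  1.6431] open mm 10.858928439331665
```

>>> {"fn": "send_rows", "kwargs": {
  "plan": [
    [[0,0,0],[0,0,0]],
    [[0,0,-0.015],[0,0,0]],
    [[0,0,0],[0,0,0]],
    [[0,0,0],[0,0,0]],
    [[0,0,0],[0,0,0]]
  ],
  "gripper": 0.65
}}

```text
time: 10.55
eef_pos: [0.6466, 0.1148, 0.115]
tcp_rot: [-0.425, 0.316, -0.506, 0.681]
contact_force: [-0.0, -0.4, 0.2]
opening: 0.35
```

```bash
python3 -c "
from h import *
st(); go(np.zeros(3),1)
d=snap('wrist','w5.png')
i=np.clip(d['img'].astype(float)*1.3,0,255).astype(np.uint8)
cv2.imwrite('pics/w5c.png',cv2.resize(i[60:360,160:480],(640,600)))"
```

```text
t 10.55 slope/across/normal mm [ 12.5822   0.3254 121.81  ] F [-0.0334 -0.3652  0.2408] open mm 29.746558405928436
t 10.55 tcp [0.6466 0.1148 0.115 ] F [-0.0242 -0.3888  0.2018] open 0.3499595106579816
shift units now-axes [-0.6368 -1.5305 -5.303 ]
1 rot units [-0.0003 -0.0001  0.0001] deg 0.10804281373201624
```

View pics/w5c.png

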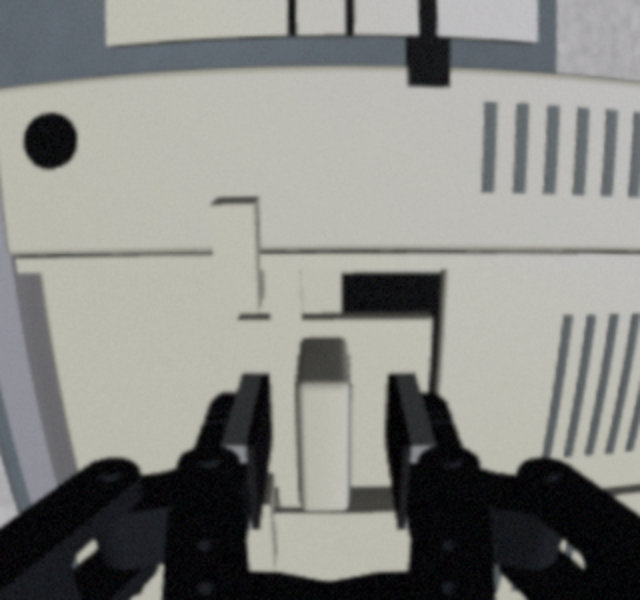

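The fin is free at (325,420), the pads stand either side of it, and the gap up the slope from the latch plate has narrowed, so the latch is up. I'll grip the fin again.

>>> {"fn": "send_rows", "kwargs": {
  "plan": [
    [[0,0.01,-0.006],[0,0,0]],
    [[0,0,0],[0,0,0]],
    [[0,0,0],[0,0,0]],
    [[0,0,0],[0,0,0]],
    [[0,0,0],[0,0,0]]
  ],
  "gripper": 1,
  "grip_force": 60
}}

```text
time: 11.1
eef_pos: [0.6462, 0.1146, 0.1133]
tcp_rot: [-0.425, 0.316, -0.506, 0.681]
contact_force: [-0.3, -0.3, 0.1]
opening: 0.131
```

```bash
python3 -c "
from h import *
st()"
```

```text
t 11.1 slope/across/normal mm [ 11.4427   0.2561 120.5168] F [-0.3191 -0.1901  0.2594] open mm 11.156215985170231
```

>>> {"fn": "send_rows", "kwargs": {
  "plan": [
    [[0,0,-0.01],[0,0,0]],
    [[0,0,-0.015],[0,0,0]],
    [[0,0,-0.02],[0,0,0]],
    [[0,0,-0.02],[0,0,0]],
    [[0,0,-0.01],[0,0,0]],
    [[0,0,0],[0,0,0]]
  ]
}}

```text
time: 11.7
eef_pos: [0.6394, 0.1125, 0.1102]
tcp_rot: [-0.424, 0.315, -0.507, 0.681]
contact_force: [4.3, 2.9, 0.1]
opening: 0.129
```

```bash
python3 -c "
from h import *
st()"
```

```text
t 11.7 slope/across/normal mm [  3.705    0.1782 120.7904] F [ 4.4568  1.5384 -2.0839] open mm 10.980293874198694
```

The pull force is 4.5 N at 7.7 mm, well above rail friction, so the latch is holding.

>>> {"fn": "send_rows", "kwargs": {
  "plan": [
    [[0,0,-0.02],[0,0,0]],
    [[0,0,-0.02],[0,0,0]],
    [[0,0,-0.02],[0,0,0]],
    [[0,0,-0.02],[0,0,0]],
    [[0,0,-0.02],[0,0,0]],
    [[0,0,-0.02],[0,0,0]],
    [[0,0,-0.02],[0,0,0]],
    [[0,0,-0.02],[0,0,0]],
    [[0,0,0],[0,0,0]]
  ]
}}

```text
time: 12.6
eef_pos: [0.6248, 0.1079, 0.1032]
tcp_rot: [-0.422, 0.314, -0.508, 0.682]
contact_force: [12.6, 6.0, -3.1]
opening: 0.128
```

```bash
python3 -c "
from h import *
st()
d=snap('wrist','w6.png')
i=np.clip(d['img'].astype(float)*1.3,0,255).astype(np.uint8)
cv2.imwrite('pics/w6c.png',cv2.resize(i[60:360,160:480],(640,600)))"
```

```text
t 12.6 slope/across/normal mm [-13.1253  -0.     121.1981] F [11.0613  2.0617 -8.8252] open mm 10.866546350153223
```

View pics/w6c.png

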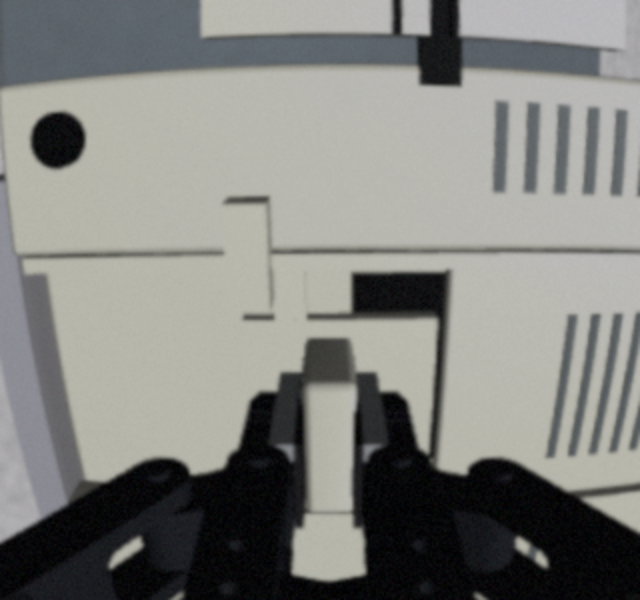

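The pointer, at (440,40), has moved 23 mm by its offset from the 32 mm mark at (397,15). The force of 11.1 N also gives 23 mm. I'll hold, then ease back.

>>> {"fn": "send_rows", "kwargs": {
  "plan": [
    [[0,0,0],[0,0,0]],
    [[0,0,0],[0,0,0]],
    [[0,0,0],[0,0,0]],
    [[0,0,0],[0,0,0]],
    [[0,0,0],[0,0,0]],
    [[0,0,0],[0,0,0]],
    [[0,0,0],[0,0,0]],
    [[0,0,0],[0,0,0]],
    [[0,0,0],[0,0,0]],
    [[0,0,0],[0,0,0]],
    [[0,0,0],[0,0,0]]
  ]
}}

```text
time: 13.75
eef_pos: [0.625, 0.108, 0.1033]
tcp_rot: [-0.422, 0.314, -0.508, 0.682]
contact_force: [11.5, 6.5, -2.4]
opening: 0.125
```

```bash
python3 -c "
from h import *
st()"
```

```text
t 13.75 slope/across/normal mm [-12.9261   0.0343 121.1917] F [10.4851  2.8832 -7.8144] open mm 10.630862314418994
```

>>> {"fn": "send_rows", "kwargs": {
  "plan": [
    [[0,0,0.015],[0,0,0]],
    [[0,0,0.02],[0,0,0]],
    [[0,0,0.02],[0,0,0]],
    [[0,0,0.02],[0,0,0]],
    [[0,0,0.02],[0,0,0]],
    [[0,0,0.02],[0,0,0]],
    [[0,0,0.02],[0,0,0]],
    [[0,0,0.02],[0,0,0]],
    [[0,0,0.02],[0,0,0]],
    [[0,0,0.02],[0,0,0]],
    [[0,0,0.015],[0,0,0]],
    [[0,0,0],[0,0,0]]
  ]
}}

```text
time: 14.95
eef_pos: [0.6441, 0.114, 0.1124]
tcp_rot: [-0.425, 0.315, -0.506, 0.681]
contact_force: [2.5, 1.3, 0.9]
opening: 0.124
```

```bash
python3 -c "
from h import *
st()"
```

```text
t 14.95 slope/across/normal mm [  9.0447   0.2435 120.6891] F [ 2.903   0.4929 -0.4289] open mm 10.537578787156745
```

>>> {"fn": "send_rows", "kwargs": {
  "plan": [
    [[0,0,0.008],[0,0,0]],
    [[0,0,0.008],[0,0,0]],
    [[0,0,0.008],[0,0,0]],
    [[0,0,0],[0,0,0]],
    [[0,0,0],[0,0,0]]
  ]
}}

```text
time: 15.45
eef_pos: [0.6452, 0.1144, 0.1123]
tcp_rot: [-0.426, 0.316, -0.505, 0.68]
contact_force: [-1.2, -2.0, 0.7]
opening: 0.129
```

```bash
python3 -c "
from h import *
st()"
```

```text
t 15.45 slope/across/normal mm [ 10.065    0.298  120.0734] F [-1.3025 -1.5803  1.3624] open mm 10.995280681989641
```

The carriage is at rest and the cover is within its play. I'll release and back out square to the bed.

>>> {"fn": "send_rows", "kwargs": {
  "plan": [
    [[0,0,0],[0,0,0]],
    [[0,0,0],[0,0,0]],
    [[0,0,0],[0,0,0]],
    [[0,0,0],[0,0,0]],
    [[0,-0.1,0],[0,0,0]],
    [[0,-0.15,0],[0,0,0]],
    [[0,-0.2,0],[0,0,0]],
    [[0,-0.2,0],[0,0,0]],
    [[0,-0.2,0],[0,0,0]],
    [[0,0,0],[0,0,0]],
    [[0,0,0],[0,0,0]]
  ],
  "gripper": 0.55
}}

```text
time: 16.55
eef_pos: [0.6033, 0.1018, 0.2057]
tcp_rot: [-0.425, 0.315, -0.506, 0.681]
contact_force: [-0.3, -0.2, 0.0]
opening: 0.452
```

```bash
python3 -c "
from h import *
st()
d=snap('wrist','w7.png')
i=np.clip(d['img'].astype(float)*1.3,0,255).astype(np.uint8)
cv2.imwrite('pics/w7c.png',cv2.resize(i[20:320,160:480],(640,600)))"
```

```text
t 16.55 slope/across/normal mm [ 11.7096   0.298  223.15  ] F [-0.3345 -0.0991  0.2027] open mm 38.391242254806954
```

View pics/w7c.png

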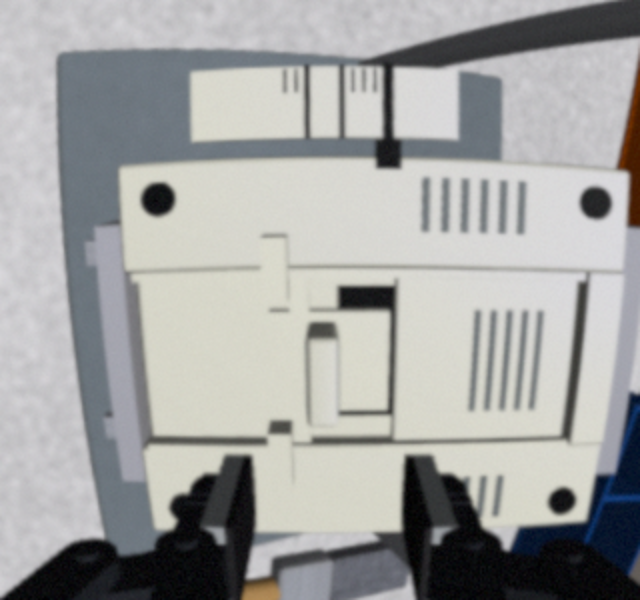

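The pointer, at u 388, stands 18.4 mm from the 18 mm mark by the mark spacing (marks at u 342 and 307), so the carriage is at rest. The cover is home, the latch is up and the robot is clear.

```bash
python3 -c "
from h import *
d=snap('top','top9.png'); a=ld('top0.png')['img'].astype(int); b=d['img'].astype(int)
for n,(u,v) in dict(handset=(199,190),cleaner=(219,235),driver=(290,232),brush=(331,150),spray=(366,153),spare=(357,215)).items():
    print(n,np.abs(a-b)[v-15:v+15,u-12:u+12].mean())
print(sign_off())"
```

```text
handset 8.016666666666667
cleaner 6.470370370370371
driver 57.32453703703704
brush 6.76712962962963
spray 6.500925925925926
spare 8.372222222222222
the job is handed in; nothing more can be done
None
```

The cover is closed and latched, it held in the pull test, and the job is handed in at about 17 s of the 51 s allowed.

- **Closing:** I gripped the fin and pressed the latch 6.5 mm. I then slid the cover 49 mm up to its stop and let the latch spring up behind the lugs.
- **Pull test:** I gripped the fin again and pulled until the pointer stood at about 23 mm, between the marks. The camera and the 11 N pull force both gave 23 mm. I held it there for about 1.2 s, eased it back at about 0.02 m/s, let go and backed away.
- **Final checks:** The last wrist view shows the pointer back at its rest place, to within about half a millimetre. The cover looks home and the latch up, and there is no force on the arm.
- **Bystanders:** Five of the six look unchanged between the first and last top images. The screwdriver's patch did differ strongly (57 against 6–8 for the others). I think the arm is now blocking the view there, since nothing was moved near the screwdriver, but I did not confirm it before handing in.

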